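# Clear the basket off the cleaner and hold its lid half open

## Task

The wire basket of parts is standing on the lid of the bench cleaner: first take it off without tipping it and hang it by its handle on the hook of the drip stand, and let go of it. Then lift the cleaner's lid, which falls shut by itself, and hold it open at 45 degrees with the gripper so that I can look into the tank. Finish while still holding the lid there, the basket still hanging, and leave the other things on the bench where they are.

Things in the scene. Friction and masses are not known exactly. Their poses are not given: they have to be found in the camera images.
- basket: Wire basket of parts, 0.16-0.26 kg, 60 (x) x 100 (y) x 45 mm deep; origin: centre of underside. Rigid handle: uprights at y = +-46 mm carry a round bar, 10 mm thick, along y, centre line 120 mm above the underside, over the middle. The hook enters the 70 mm gap between bar and basket from the side and carries the bar's middle: grip the bar about 28 mm off its middle, clear of the hook.
- basket_bar (a point): Middle of the basket's handle bar, on its centre line; same axes as the basket.
- drip_stand: Fixed steel stand. Base plate 150 x 110 x 12 mm; post 12 mm thick, 240 mm tall, at x = +68 mm. From its top an 8 mm wire comes forward (-x), dips to a level run (x = +20 to -20 mm), then turns up at its free end, 22 mm above the run at x = -40 mm. Origin: on the mat under the middle of that run. A hung bar lies across the wire, along the stand's y, either way round.
- hook_seat (a point): Top of the hook's level run, at its middle, 229 mm above the mat; axes of the stand. A hung bar's centre line is 5 mm above it.
- cleaner: Fixed white bench cleaner with empty tank, 160 (x) x 200 (y) mm, rim 115 mm above the mat, walls 12 mm. Origin under its centre; front, with control knob and lid handle, faces its -x. An 8 mm steel lid covers the whole top (upper face 123 mm above the mat), hinged along the rear (+x) rim.
- lid (a joint): Lid opening angle in rad: 0 shut, grows as the front edge rises, stop at 1.4. Its weight (0.26 to 0.44 kg) and a weak spring shut it from every angle; holding it at 45 degrees takes about 1.5 to 3 N at the handle. Its round bar turns in a pinched grip, so the tool can keep pointing down.
- lid_bar (a point): Middle of the lid's handle bar, on its centre line: round, black, 10 mm thick, 100 mm long, along the cleaner's y, held 45 mm in front of the lid's front edge by a 10 mm rod at each end. Shut, it is 119 mm above the mat, 205 mm in front of the hinge. Between bar and lid is open space for a finger from above.
- lid_hinge (a point): Point on the lid's hinge line, midway, at 115 mm above the mat; the hinge line runs along the cleaner's y. The point turns with the lid.
- jar: Bystander, not to be disturbed: closed jar, 44 mm across, 60 mm tall; origin under its centre.
- screwdriver: Bystander, not to be disturbed: screwdriver lying on the mat.
- wrench: Bystander, not to be disturbed: open-ended wrench lying on the mat.
- spool: Bystander, not to be disturbed: white spool, 44 mm across, 32 mm tall; origin under its centre.
- tub: Bystander, not to be disturbed: white round plastic tub, 80 mm across, 45 mm tall; origin under its centre.
- marker: Bystander, not to be disturbed: white marker pen, 16 mm thick, about 120 mm long, lying on the mat.
- flask: Bystander, not to be disturbed: amber bottle, 56 mm across, 110 mm tall; origin under its centre.
There are look-alikes about, which are no part of the job. What is shaped like the basket but blue or purple is not meant.

How it is judged:
On the way:
1. the basket hangs freely by its handle on the hook, released, while the lid is still shut (x of basket_bar in the frame of hook_seat between -0.035 and 0.04 m and y of basket_bar in the frame of hook_seat between -0.03 and 0.03 m and z of basket_bar in the frame of hook_seat between -0.003 and 0.035 m and contact force between basket and drip_stand above 0.5 N and contact force between basket and the fingers below 0.1 N and contact force between basket and cleaner below 0.1 N and angle between basket's own z axis and vertical below 0.4 rad and value of joint lid below 0.1 rad), for 0.2 s.
At the end, for the whole second after the job is handed in: The released basket hangs by its bar on the hook (bar middle within 30 mm of the hook across the wire, tilted under 0.4 rad, still, clear of gripper and cleaner), and the fingers hold the lid steady at 45 degrees within 7.4 degrees, nothing else propping it (x of basket_bar in the frame of hook_seat between -0.035 and 0.04 m and y of basket_bar in the frame of hook_seat between -0.03 and 0.03 m and z of basket_bar in the frame of hook_seat between -0.003 and 0.035 m and contact force between basket and drip_stand above 0.5 N and contact force between basket and the fingers below 0.1 N and contact force between basket and cleaner below 0.1 N and angle between basket's own z axis and vertical below 0.4 rad and value of joint lid between 0.6554 and 0.9154 rad and velocity of joint lid between -0.1 and 0.1 rad/s and contact force between the fingers and cleaner above 0.5 N and linear speed of basket below 0.06 m/s and contact force between cleaner and jar below 0.1 N and contact force between cleaner and screwdriver below 0.1 N and contact force between cleaner and wrench below 0.1 N and contact force between cleaner and spool below 0.1 N and contact force between cleaner and tub below 0.1 N and contact force between cleaner and marker below 0.1 N and contact force between cleaner and flask below 0.1 N); the arm keeps its last pose, push and grip.
It fails at once if the basket is tipped by more than about 45 degrees (angle between basket's own z axis and vertical above 0.8 rad).
It fails at once if a bystander is moved by more than 30 mm (distance of any of jar, screwdriver, wrench, spool, tub, marker, flask from where it was at the start of the episode above 0.03 m).
It also fails if it takes over 64 s, if anything falls off the work surface, if the arm or the gripper's body presses on something with over 40 N, if the wrist force passes 120 N, or if a joint passes its speed limit or range.

## Robot

A 6-joint arm with a two-finger parallel gripper is mounted at the origin on the work surface. World frame = base frame: x ahead of the robot, y to its left, z up, the work surface at z = 0. Lengths are in m, angles in rad, forces in N, time in s.
With the tool pointing down it reaches from about 0.3 to 0.825 m from the base axis. Payload 5.4 kg.
Tool frame: the origin (TCP) lies at the very end of the fingers, on their centre line; the grasp point (between the pads) lies 19 mm behind it; z points along the fingers, y is the line along which they close (so a half turn about z gives the same grasp; the last joint's range is limited). The gripper opens to 92 mm and grips with 3 to 60 N. Pads are 20 mm wide; open, the fingers measure 128 mm over their backs; the gripper's body (75 mm by 189 mm) begins 69 mm behind the grasp point.
Start: joints at [-1.465, 0.158, 1.597, -0, 1.386, -0.21], TCP at [0.179, -0.547, 0.215] pointing down, gripper open.
Joint ranges: [-2.91, 2.91], [-0.94, 2.29], [0.18, 2.7], [-1.29, 4.43], [0.17, 2.64], [-3, 3]. Speed limits (rad/s): [2.57, 2.57, 3.14, 3.14, 3.14, 3.14].

## Interface

Orientations are given as a rotation vector (axis times angle).
In Python, from workcell import bot gives the robot as it stands. Calls block until the motion is done:
- bot.goto(position, orientation): joint-space move of the TCP to a pose.
- bot.line_to(position, rot=None, max_speed=0.15): straight line of the TCP; rot=None keeps the orientation; max_speed is the mean speed in m/s.
- bot.set_joints(angles): joint-space move.
- bot.set_gripper(opening, newtons=None): opening from 0.0 (shut) to 1.0 (fully open); newtons is the grip in N (None keeps the last); returns when the fingers have stopped.
- bot.hold(seconds).
- bot.inverse_kinematics(position, orientation): joint angles nearest the present ones, or None.
- bot.read_camera(name): name is "side" or "top"; returns a dict with "pixels" (480x640x3 uint8, blue, green, red), "fx", "fy", "cx", "cy" (pixels), "k1" (the pictures are not rectified: a ray, as slopes to the right and down, at radius r is drawn at 1 + k1 r^2 times it, then the intrinsics apply), "R" (3x3) and "t" (3): a world point X has camera coordinates R X + t. Camera axes: x right, y down, z forward; pixel columns grow to the right and rows downward; lengths in m; the calibration is good to about 2 mm. A picture is of the moment at which its call begins. There is no depth.
A pose or a line that the arm cannot do raises bot.MotionError and nothing moves.
- bot.job_done(): hands the job in; it is judged then, once.
Readings, each from a call of its own:
- bot.current_clock(): time.
- bot.current_joints(): joint angles.
- bot.current_joint_vel(): joint speeds.
- bot.current_effort(): joint torques, N m.
- bot.current_ee_pos(): TCP position.
- bot.current_tool_rot(): TCP orientation.
- bot.current_contact_force(): force on the tool from outside, world axes, zero at the start.
- bot.current_ft_torque(): the same for the moment, N m.
- bot.current_opening(): opening from 0.0 (shut) to 1.0 (fully open).
- bot.current_grip_force(): force on a finger pad.
Only numpy, scipy, OpenCV 4.12 (cv2) and the standard library are available. Lean on these libraries where they do the work, as an engineer would, in place of code of your own. Each camera call takes 0.05 s, during which the arm holds its last target. There are 200 camera calls.

## Working session

There is one attempt and no reset: what is moved stays moved. The work goes in short steps, each a Python script; the robot and the scene stay as the last script left them, time stands still between calls to the robot, and variables do not carry over. Pictures are saved under pics/ and viewed, at most 10 in all, crops included, and the job is handed in when it is done.

```bash
mkdir -p pics
cat > h.py <<'E'
import numpy as np, cv2
from workcell import bot
def snap(n,f=None):
    c=bot.read_camera(n)
    if f: cv2.imwrite('pics/'+f,c['pixels'])
    return c
def ray(c,u,v):
    K=np.array([[c['fx'],0,c['cx']],[0,c['fy'],c['cy']],[0,0,1.]])
    p=cv2.undistortPoints(np.array([[[u,v]]],float),K,np.array([c['k1'],0,0,0.]))[0,0]
    R=np.array(c['R']);t=np.array(c['t'])
    return -R.T@t, R.T@np.array([p[0],p[1],1])
def onz(c,u,v,z):
    o,d=ray(c,u,v); return o+d*(z-o[2])/d[2]
def proj(c,X):
    q=np.array(c['R'])@np.array(X)+np.array(c['t']); s=q[:2]/q[2]; s=s*(1+c['k1']*(s@s))
    return s[0]*c['fx']+c['cx'], s[1]*c['fy']+c['cy']
E
python3 - <<'E'
from h import *
for n in('top','side'):
    c=snap(n,n+'0.png'); o,d=ray(c,320,240); print(n,o.round(3),d.round(2),c['k1'],c['fx'])
E
```

```text
top [ 0.343 -0.062  1.551] [ 0.13 -0.01 -0.99] 0.028811796874093784 563.771970885794
side [0.21  1.059 1.438] [ 0.18 -0.66 -0.73] -0.14098317703028276 583.723975700095
```

View pics/top0.png

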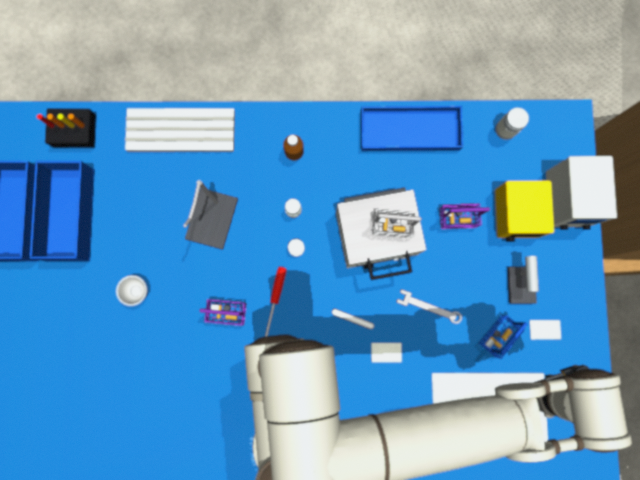

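View pics/side0.png

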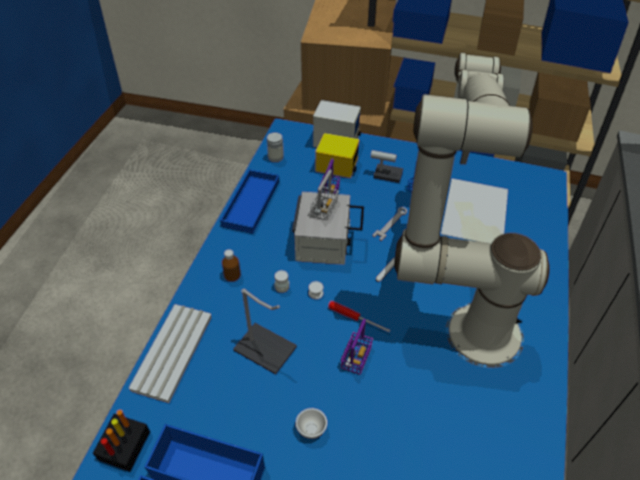

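The top view shows the cleaner at about (380,228), with the white basket on it at (393,224). The lid handle is at (388,267) and the drip stand at (210,215). In the side view the cleaner is at (323,225) and the stand at (262,330). I'll enlarge both areas.

Run:
```python
from h import *
t=cv2.imread('pics/top0.png');s=cv2.imread('pics/side0.png')
def cr(i,u,v,w,h):return cv2.resize(i[v:v+h,u:u+w],(400,300),interpolation=cv2.INTER_CUBIC)
a=np.vstack([np.hstack([cr(t,330,180,120,90+0),cr(t,165,170,100,75+0)]),np.hstack([cr(s,285,155,100,75),cr(s,220,280,100,75)])])
cv2.imwrite('pics/crop0.png',a)
```

```text
(no output)
```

View pics/crop0.png

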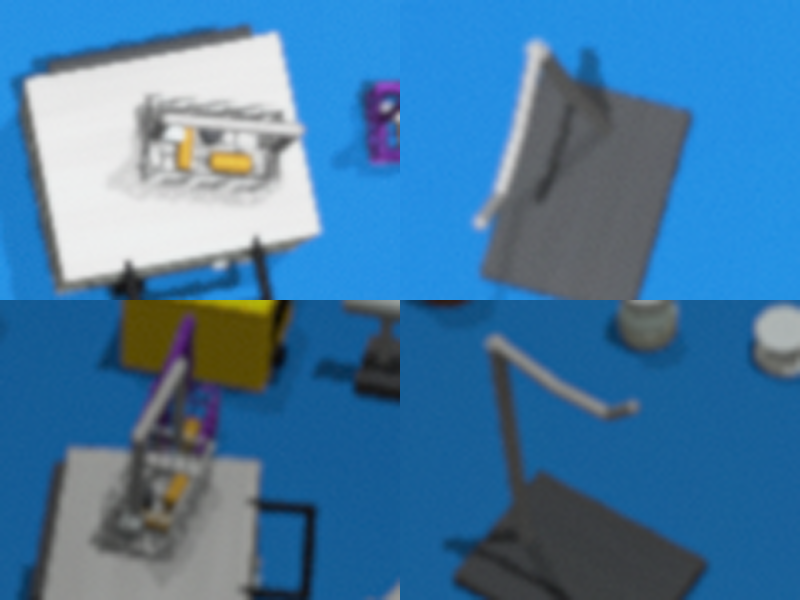

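```bash
cat > m.py <<'E'
from h import *
T=snap('top');S=snap('side')
def tri(a,b):
    o1,d1=ray(T,*a);o2,d2=ray(S,*b)
    k=np.linalg.lstsq(np.c_[d1,-d2],o2-o1,rcond=None)[0]
    p,q=o1+d1*k[0],o2+d2*k[1]; return ((p+q)/2).round(4),round(float(np.linalg.norm(p-q)),4)
E
python3 - <<'E'
from m import *
tc=lambda x,y:(330+(x+.5)*.3-.5,180+(y+.5)*.3-.5)
ts=lambda x,y:(165+(x-400+.5)/4-.5,170+(y+.5)/4-.5)
sc=lambda x,y:(285+(x+.5)/4-.5,155+(y-300+.5)/4-.5)
ss=lambda x,y:(220+(x-400+.5)/4-.5,280+(y-300+.5)/4-.5)
C=[onz(T,*tc(*p),.123) for p in[(25,75),(277,33),(320,232),(60,290)]]
C=np.array(C);print('lid',C.round(3).tolist(),C.mean(0).round(4),[np.linalg.norm(C[i]-C[i-1]).round(3) for i in range(4)])
print('lid axes',[np.degrees(np.arctan2(*(v[1::-1]))).round(1) for v in (C[0]-C[3],C[1]-C[2],C[0]-C[1],C[3]-C[2])])
for p in[(150,120),(300,130)]: print('bar243',onz(T,*tc(*p),.243).round(4))
print('bar',tri(tc(150,120),sc(137,437)),tri(tc(300,130),sc(185,365)))
print('post top',tri(ts(535,45),ss(495,343)),'knee',tri(ts(503,190),ss(605,413)),'tip',tri(ts(480,222),ss(635,405)))
B=np.array([onz(T,*ts(*p),.012) for p in[(692,112),(635,303),(482,275)]]);print('base',B.round(3).tolist())
m=(B[0]+B[2])/2;print(m,[np.linalg.norm(B[i+1]-B[i]).round(3) for i in(0,1)])
g=cv2.cvtColor(T['pixels'],cv2.COLOR_BGR2GRAY)
sub=(g[250:285,355:420]<60).astype(np.uint8)
for r in sub: print(''.join('#' if x else '.' for x in r))
E
```

```text
lid [[0.627, -0.117, 0.123], [0.659, -0.313, 0.123], [0.504, -0.342, 0.123], [0.46, -0.143, 0.123]] [ 0.5626 -0.2285  0.123 ] [np.float64(0.169), np.float64(0.198), np.float64(0.158), np.float64(0.204)]
lid axes [np.float64(8.6), np.float64(10.6), np.float64(99.4), np.float64(102.4)]
bar243 [ 0.5704 -0.2005  0.243 ]
bar243 [ 0.5629 -0.3061  0.243 ]
bar (array([ 0.5678, -0.1992,  0.2561]), 0.0006) (array([ 0.5611, -0.3066,  0.2415]), 0.0041)
post top (array([0.6538, 0.2159, 0.2407]), 0.0037) knee (array([0.5707, 0.2368, 0.2232]), 0.0017) tip (array([0.5469, 0.2436, 0.25  ]), 0.0023)
base [[0.662, 0.155, 0.012], [0.529, 0.192, 0.012], [0.549, 0.297, 0.012]]
[0.60558988 0.22613661 0.012     ] [np.float64(0.139), np.float64(0.107)]
.................................................................
.................................................................
.................................................................
.................................................................
.................................................................
................................
[... 1247 characters left out ...]
........##########......................
...............###..........##########...........................
................###...##########.................................
................###########......................................
................#####............................................
.................................................................
.................................................................
.................................................................
.................................................................
.................................................................
.................................................................
```

```bash
cat >> h.py <<'E'
from scipy.spatial.transform import Rotation as Ro
def rot(psi):  # tool down, closing line along heading psi (rad)
    best=None
    for p in(psi,psi+np.pi):
        y=np.array([np.cos(p),np.sin(p),0]);z=np.array([0,0,-1.]);r=Ro.from_matrix(np.c_[np.cross(y,z),y,z]).as_rotvec()
        q=bot.inverse_kinematics([.5,0,.33],r)
        if q is not None and (best is None or abs(q[5])<best[0]): best=(abs(q[5]),r)
    return best[1]
E
python3 - <<'E'
from m import *
A=onz(T,372.5,276.5,.119);B=onz(T,410,271,.119)
print('lid bar',A.round(4),B.round(4),((A+B)/2).round(4),np.linalg.norm(A-B).round(3),np.degrees(np.arctan2(*(A-B)[:2])))
psi=np.radians(-4.);r=rot(psi)
p=np.array([.566,-.253,.224])+.028*np.array([-np.sin(psi),np.cos(psi),0])
bot.line_to([.179,-.547,.36])
bot.set_gripper(.55,45)
bot.goto([p[0],p[1],.32],r)
print(bot.current_joints(),p)
snap('top','top1.png');snap('side','side1.png')
a=np.hstack([cv2.resize(cv2.imread('pics/%s1.png'%n)[v:v+120,u:u+80],(400,600),interpolation=cv2.INTER_CUBIC) for n,u,v in(('top',350,150),('side',290,130))])
cv2.imwrite('pics/crop1.png',a);print(bot.current_clock())
E
```

```text
lid bar [ 0.4353 -0.2056  0.119 ] [ 0.449  -0.3011  0.119 ] [ 0.4421 -0.2534  0.119 ] 0.096 -8.177468992268063
[-5.76479657e-01  2.05752566e-01  1.33743174e+00 -3.24237755e-04
  1.59814451e+00 -5.04946618e-01] [ 0.56795318 -0.22506821  0.224     ]
4.1083
```

View pics/crop1.png

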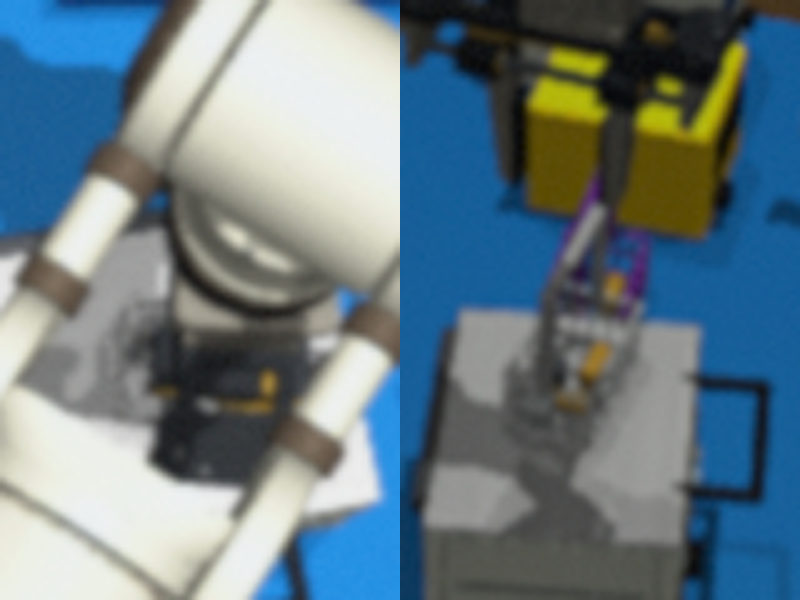

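The fingers straddle the bar line. In the right pane the bar runs from (550,265) to (605,205). I'll check the estimate against the side view's line before descending.

Run:
```python
from m import *
psi=np.radians(-4.);d=np.array([-np.sin(psi),np.cos(psi),0])
m=np.array([.566,-.253,.243])
for s in(-.051,.051):
    u,v=proj(S,m+s*d); print('side crop1 px',((u-290)*5+400+2).__round__(1),((v-130)*5+2).__round__(1))
for q in[(550,265),(605,205)]:
    print('side onz',onz(S,290+(q[0]-400+.5)/5-.5,130+(q[1]+.5)/5-.5,.243).round(4))
```

```text
side crop1 px 600.1 206.2
side crop1 px 544.3 308.7
side onz [ 0.5773 -0.2414  0.243 ]
side onz [ 0.5598 -0.3059  0.243 ]
```

Run:
```python
from m import *
c0=cv2.imread('pics/top0.png')[190:250,355:440]; s0=cv2.imread('pics/side1.png')[150:230,305:350]
a=np.zeros((600,800,3),np.uint8)
x=cv2.resize(c0,(480,339),interpolation=cv2.INTER_CUBIC);a[:339,:480]=x
x=cv2.resize(s0,(315,560),interpolation=cv2.INTER_CUBIC);a[:560,485:800]=x
cv2.imwrite('pics/crop2.png',a)
tc=lambda x,y:(330+(x+.5)*.3-.5,180+(y+.5)*.3-.5)
sc=lambda x,y:(285+(x+.5)/4-.5,155+(y-300+.5)/4-.5)
for x in(150,158,165,172): print(x,tri(tc(x,122),sc(139,437)),onz(T,*tc(x,122),.243))
```

```text
150 (array([ 0.5663, -0.1991,  0.2566]), 0.0007) [ 0.56897433 -0.20051645  0.243     ]
158 (array([ 0.5676, -0.2053,  0.2507]), 0.0) [ 0.56895568 -0.2061596   0.243     ]
165 (array([ 0.5688, -0.2108,  0.2456]), 0.0007) [ 0.56893932 -0.21109703  0.243     ]
172 (array([ 0.5701, -0.2163,  0.2404]), 0.0014) [ 0.56892291 -0.21603415  0.243     ]
```

View pics/crop2.png

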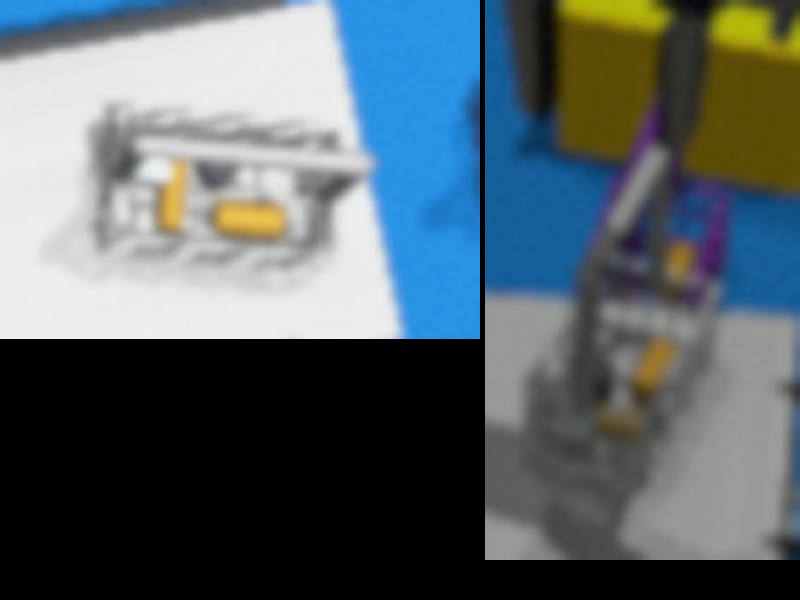

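Run:
```python
from m import *
a=tri((378.2,215),(318.6,189));b=tri((420.6,218.4),(329.8,170.2));print(a,b)
P=onz(T,378.2,215,.243);Q=onz(T,420.6,218.4,.243);print(P,Q,(P+Q)/2,np.linalg.norm(P-Q),np.degrees(np.arctan2((P-Q)[0],(P-Q)[1])))
```

```text
(array([ 0.5712, -0.2085,  0.2466]), 0.0003) (array([ 0.5634, -0.3086,  0.2416]), 0.0006)
[ 0.57192892 -0.20891456  0.243     ] [ 0.56348515 -0.30833624  0.243     ] [ 0.56770703 -0.2586254   0.243     ] 0.09977958881890951 4.854420913066854
```

Now the numbers agree: bar length 100 mm, height 0.244, middle (0.5675, -0.2585), yaw -4.8°. I'll grasp and lift.

Run:
```python
from h import *
psi=np.radians(-4.8);r=rot(psi)
p=np.array([.5675,-.2585,.224])+.028*np.array([-np.sin(psi),np.cos(psi),0])
bot.line_to([p[0],p[1],.30],r)
bot.line_to(p,max_speed=.08)
print('f',bot.current_contact_force())
bot.set_gripper(0,45)
print('grip',bot.current_opening(),bot.current_grip_force(),bot.current_contact_force())
bot.line_to(p+[0,0,.02],max_speed=.05)
bot.line_to(p+[0,0,.10],max_speed=.1); bot.hold(.3)
print('lift',bot.current_opening(),bot.current_contact_force(),bot.current_ft_torque(),bot.current_clock())
snap('side','s2.png')
cv2.imwrite('pics/crop3.png',cv2.resize(cv2.imread('pics/s2.png')[100:250,250:400],(600,600),interpolation=cv2.INTER_CUBIC))
```

```text
f [1.14535863 0.28560817 0.06929549]
grip 0.09203668870680598 44.9970406293869 [0.22559311 1.20624345 0.35955536]
lift 0.0909538631575921 [-0.86751915  0.65475369 -1.91032993] [-0.0320013  -0.07549777  0.01983349] 8.3167
```

View pics/crop3.png

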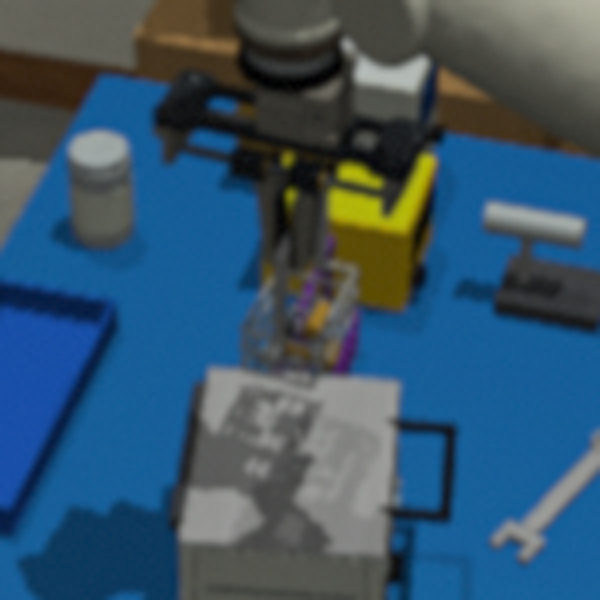

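The basket is held level on the bar, clear of the lid. Next I'll carry it to the stand.

Run:
```python
from h import *
psi=np.radians(-15.);r=rot(psi)
ex=np.array([np.cos(psi),np.sin(psi),0]);ey=np.array([-np.sin(psi),np.cos(psi),0])
seat=np.array([.587,.233,0])
tp=lambda x,z: seat+x*ex+.028*ey+[0,0,z-.019]   # bar centre at stand-x x, height z
bot.line_to(tp(-.13,.34),r,max_speed=.16)
bot.line_to(tp(-.13,.272),max_speed=.1); bot.hold(.3)
f0=np.array(bot.current_contact_force());print('f0',f0,bot.current_opening(),bot.current_clock())
bot.line_to(tp(-.06,.272),max_speed=.1)
T=snap('top','t3.png');S=snap('side','s3.png')
a=np.hstack([cv2.resize(cv2.imread('pics/%s3.png'%n)[v:v+120,u:u+80],(400,600),interpolation=cv2.INTER_CUBIC) for n,u,v in(('t',170,160),('s',220,255))])
cv2.imwrite('pics/crop4.png',a)
print(bot.current_contact_force(),bot.current_clock())
```

```text
f0 [ 0.02645329  0.74219374 -2.66578813] 0.0942095791349519 12.9833
[ 0.03372681 -0.11090141 -1.96684562] 13.9333
```

View pics/crop4.png

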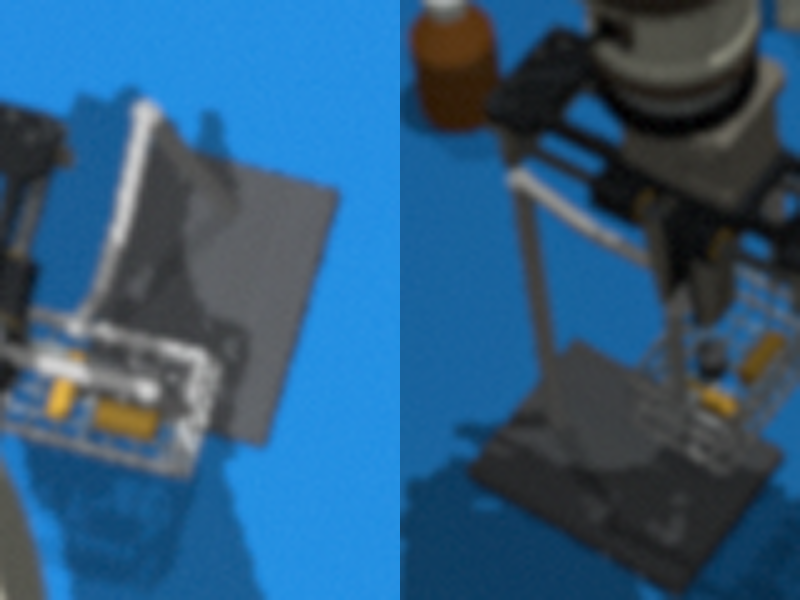

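Run:
```python
from m import *
psi=np.radians(-15.)
ex=np.array([np.cos(psi),np.sin(psi),0]);ey=np.array([-np.sin(psi),np.cos(psi),0])
seat=np.array([.587,.233,0])
c=lambda x,y:(170+(x+.5)/5-.5,160+(y+.5)/5-.5)
for n,q,z in(('bar end',c(157,391),.272),('tip',c(76,328),.251),('wire knee',c(88,305),.225),('post',c(148,105),.243)):
    P=onz(T,*q,z); d=P-seat; print(n,P.round(4),'stand x,y',(d@ex).round(4),(d@ey).round(4))
print('tool',(np.array(bot.current_ee_pos())-seat)@np.c_[ex,ey], bot.current_contact_force())
```

```text
bar end [0.5152 0.2005 0.272 ] stand x,y -0.061 -0.0499
tip [0.5477 0.2432 0.251 ] stand x,y -0.0406 -0.0003
wire knee [0.5629 0.2439 0.225 ] stand x,y -0.0261 0.0043
post [0.6558 0.2138 0.243 ] stand x,y 0.0714 -0.0007
tool [-0.06046237  0.02814968] [ 0.24308049 -0.20825896 -0.22656841]
```

Run:
```python
from h import *
for _ in range(5): bot.hold(.1); print(np.round(bot.current_contact_force(),2))
psi=np.radians(-15.)
ex=np.array([np.cos(psi),np.sin(psi),0]);ey=np.array([-np.sin(psi),np.cos(psi),0])
seat=np.array([.587,.233,0])
tp=lambda x,z: seat+x*ex+.028*ey+[0,0,z-.019]
bot.line_to(tp(0,.272),max_speed=.08)
for z in(.25,.242,.239,.237,.235,.233):
    bot.line_to(tp(0,z),max_speed=.04);bot.hold(.15);F=np.mean([bot.current_contact_force() for _ in range(5)],0);print(z,F.round(2),np.round(bot.current_ft_torque(),3))
    if F[2]>1: break
snap('top','t4.png');snap('side','s4.png')
a=np.hstack([cv2.resize(cv2.imread('pics/%s4.png'%n)[v:v+120,u:u+80],(400,600),interpolation=cv2.INTER_CUBIC) for n,u,v in(('t',170,160),('s',220,255))])
cv2.imwrite('pics/crop5.png',a);print(bot.current_clock())
```

```text
[-0.01 -0.22 -1.88]
[-0.28 -1.01 -1.28]
[-0.37  0.   -1.46]
[ 0.07  0.39 -2.07]
[ 0.27 -1.47 -0.86]
0.25 [ 0.82 -0.13 -1.64] [ 0.071 -0.071  0.002]
0.242 [-0.1  -0.04 -2.09] [-0.003 -0.088 -0.031]
0.239 [-0.28 -0.3  -1.33] [ 0.028 -0.125 -0.029]
0.237 [ 0.61 -0.22 -2.07] [ 0.    -0.07  -0.021]
0.235 [-0.33  0.5  -2.15] [ 0.056 -0.067 -0.011]
0.233 [-0.88 -0.37  2.75] [ 0.01  -0.011 -0.046]
18.4833
```

View pics/crop5.png

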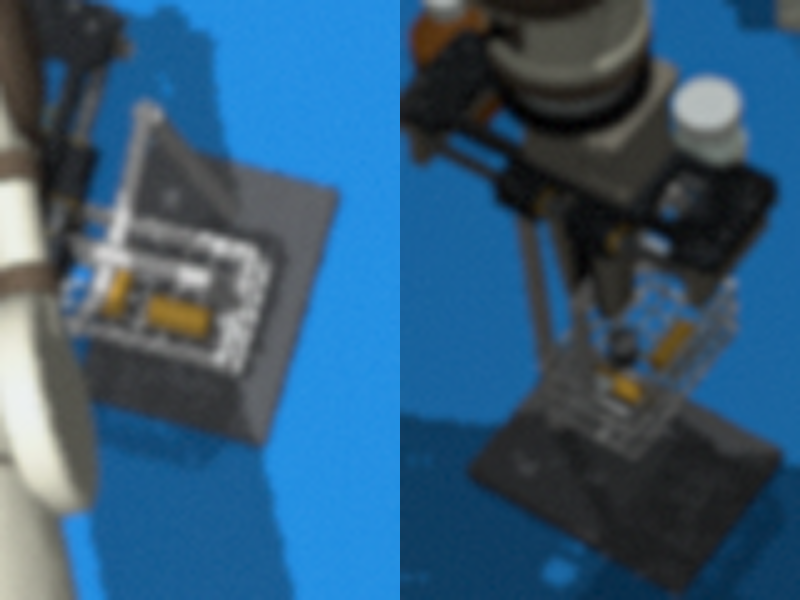

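The bar lies across the wire, and the load came on at the expected height. I'll release the basket, go up and look.

Run:
```python
from h import *
p=np.array(bot.current_ee_pos())
bot.line_to(p+[0,0,.001],max_speed=.03)
bot.set_gripper(.4,45); bot.hold(.4)
print(np.round(bot.current_contact_force(),2))
p=np.array(bot.current_ee_pos())
bot.line_to(p+[0,0,.12],max_speed=.1)
bot.goto([.42,-.05,.36],rot(np.radians(10)))
print(bot.current_joints(),bot.current_clock())
snap('top','t5.png');snap('side','s5.png')
a=np.hstack([cv2.resize(cv2.imread('pics/%s5.png'%n)[v:v+120,u:u+80],(400,600),interpolation=cv2.INTER_CUBIC) for n,u,v in(('t',170,160),('s',220,255))])
cv2.imwrite('pics/crop6.png',a)
```

```text
[-1.35 -0.96  0.09]
[-4.05076818e-01 -3.03292840e-01  1.75168198e+00  2.50971428e-04
  1.69305672e+00 -5.79856893e-01] 22.4083
```

View pics/crop6.png

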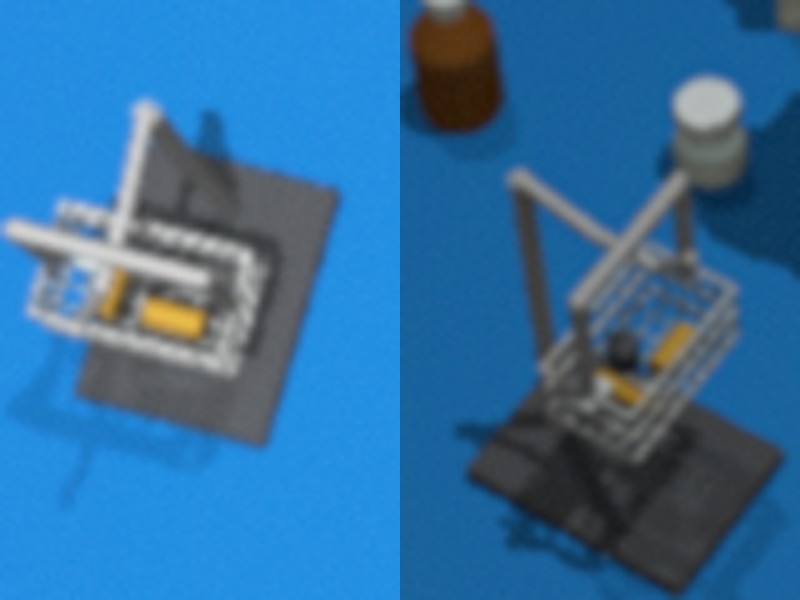

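The basket hangs on the hook by its bar, level and free. Now I'll refine the lid pose from the first top picture, where nothing covers the lid.

Run:
```python
from m import *
im=cv2.imread('pics/top0.png');h=cv2.cvtColor(im,cv2.COLOR_BGR2HSV)
w=((h[...,1]<60)&(h[...,2]>200)).astype(np.uint8); w[:,:325]=0;w[:,440:]=0;w[:180]=0;w[285:]=0
c=max(cv2.findContours(w,cv2.RETR_EXTERNAL,cv2.CHAIN_APPROX_NONE)[0],key=cv2.contourArea)[:,0]
P=np.array([onz(T,*q,.123)[:2] for q in cv2.convexHull(c.astype(np.float32))[:,0]],np.float32)
rc=cv2.minAreaRect(P);print(rc)
g=cv2.cvtColor(im,cv2.COLOR_BGR2GRAY)
# lid-bar: dark pixels of columns 376..406, lower band
cs,rs=[],[]
for u in range(376,407):
    col=np.where(g[268:284,u]<70)[0]+268
    if len(col): cs.append(u);rs.append(np.average(col,weights=100-g[col,u].astype(float)))
A=np.polyfit(cs,rs,1);a=onz(T,376,np.polyval(A,376),.119);b=onz(T,406,np.polyval(A,406),.119)
print(a,b,np.degrees(np.arctan2(-(a-b)[0],(a-b)[1])))
```

```text
((0.5637762546539307, -0.2311209738254547), (0.15871082246303558, 0.2009766399860382), 10.398622512817383)
[ 0.43754162 -0.21454531  0.119     ] [ 0.44646883 -0.2908957   0.119     ] 6.668986662495751
```

Run:
```python
from h import *
psi=np.radians(10.);r=rot(psi);ex=np.array([np.cos(psi),np.sin(psi),0])
b=np.array([.4412,-.2535,.119]);H=b+.205*ex;H[2]=.115
pos=lambda t: H-ex*(.205*np.cos(t)-.004*np.sin(t))+np.array([0,0,.205*np.sin(t)+.004*np.cos(t)-.019])
bot.set_gripper(.36,20)
bot.goto([b[0],b[1],.26],r)
bot.line_to([b[0],b[1],.15],max_speed=.12)
bot.line_to(pos(0),max_speed=.05);print('down',np.round(bot.current_contact_force(),2))
bot.set_gripper(0,25);print('grip',bot.current_opening(),bot.current_grip_force(),np.round(bot.current_contact_force(),2))
for d in (4,10,16,22,28,34,40,45):
    bot.line_to(pos(np.radians(d)),max_speed=.06)
    F=np.array(bot.current_contact_force());print(d,F.round(1),round(bot.current_opening(),3))
    if np.linalg.norm(F)>20: break
bot.hold(.5);print(np.round(bot.current_contact_force(),2),bot.current_ee_pos(),pos(np.radians(45)),bot.current_clock())
snap('top','t6.png');snap('side','s6.png')
a=np.hstack([cv2.resize(cv2.imread('pics/%s6.png'%n)[v:v+165,u:u+110],(400,600),interpolation=cv2.INTER_CUBIC) for n,u,v in(('t',330,150),('s',270,140))])
cv2.imwrite('pics/crop7.png',a)
```

```text
down [ 0.7  -0.43 -0.16]
grip 0.09952684759883242 25.00196725130081 [ 3.96  1.13 -0.12]
4 [ 7.1  0.3 -2.3] 0.097
10 [ 6.1  0.6 -3.5] 0.095
16 [ 6.7 -0.7 -4.9] 0.099
22 [ 5.4 -0.6 -5.9] 0.102
28 [ 3.9 -0.8 -5. ] 0.105
34 [ 0.7  0.4 -3.1] 0.098
40 [-5.5  0.6  1.4] 0.1
45 [-7.9  1.2  3.7] 0.102
[-7.19  1.94  2.72] [ 0.50229593 -0.24248096  0.24462318] [ 0.50311638 -0.24258247  0.24378532] 30.875
```

View pics/crop7.png

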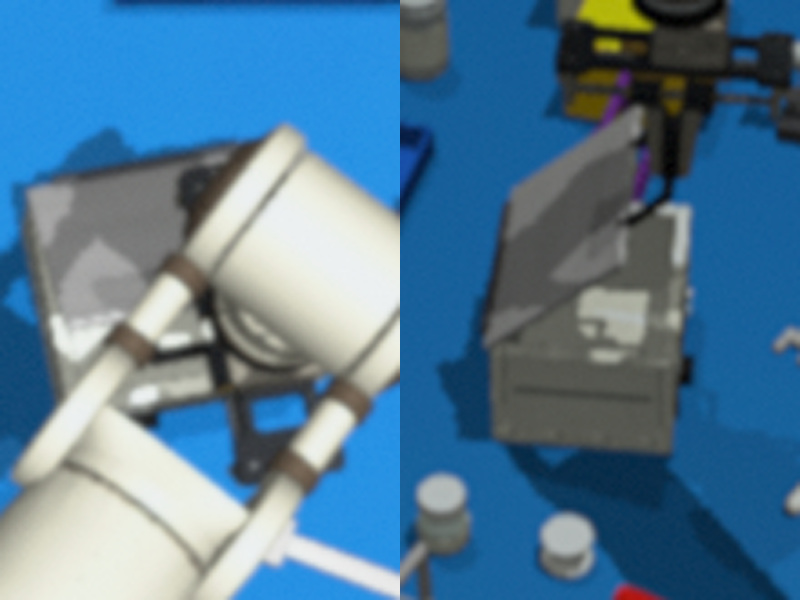

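The lid stands open at about 45° with its bar pinched. Bar height 0.264 gives about 45.3°, and the basket is well out of the way. I'll hand it in.

Run:
```python
from h import *
bot.hold(.3);print(np.round(bot.current_contact_force(),2),bot.current_opening(),np.abs(bot.current_joint_vel()).max())
print(bot.job_done(),bot.current_clock())
```

```text
[-6.69  2.47  3.07] 0.09427195750765188 0.002438258588444775
the job is handed in; nothing more can be done
the job is handed in; nothing more can be done
```

The basket is hanging released on the drip-stand hook, the gripper is holding the lid open at about 45 degrees (worked out from the handle bar's height), and the job was handed in at about 31 s of the 64 s allowed; no verdict came back.

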